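Hang the reel-bay gate on its pintles and swing it shut

TASK

Lift the loose gate leaf out of its rack and hang it on the two upright hinge pins of the reel bay, upright and standing open towards the robot, with both eyes fully down on their pins without forcing, and let go of it. Then swing the hung gate shut against the latch post and leave it so, without disturbing the reel, lures, float or jar.

Things in the scene. Friction and masses are not known exactly. Their poses are not given: they have to be found in the camera images.
- gate_center (a point): Loose aluminium gate leaf (about 0.2 kg) standing upright in the rack: its centre, half-way up its 140 mm height. x runs level along the leaf towards its two eyes, y across its 12 mm thickness, z up. The barred leaf reaches from x = -85 to +44 mm; its top rail, the top 45 mm (25 to 70 mm above this point), is a solid bar 12 mm thick.
- gate_eye (a point): Centre of the underside of the leaf's lower eye, 75 mm along +x and 37 mm below the leaf's centre; axes as the leaf's. The two eyes are open tubes on 10 mm thick arms from the leaf's end, on this one vertical axis, 28 mm outside, 14 mm bore, 22 mm tall; the upper one's underside is 70 mm higher.
- gate: The whole leaf; origin on its underside, 70 mm straight below its centre; axes as there.
- rack: Fixed wooden rack, foot 130 x 70 mm, that holds the leaf upright in a slot 15 mm wide along its x axis; origin on the plank under its centre. The leaf stands on its 6 mm thick foot; the slot walls reach 30 mm above the plank, so the leaf is free when lifted 30 mm.
- bay: Fixed wooden reel bay (pen). Its opening, the gate line along its y axis, faces the robot; x points from the robot into the bay. Origin on the plank, below the adjuster axis of the hinge pins. A 20 mm square hinge post, 150 mm tall, stands at y = +40 mm. Walls 45 mm high surround the rest, to x = 165 mm.
- hinge_mid (a point): Adjuster axis of the hinge pins, at the lower shoulder, 45 mm above the bay's origin. Two upright steel pins (10 mm diameter, 20 mm tall, top 1 mm bevelled to 8 mm) stand on 22 mm wide shoulders, the upper 70 mm above the lower. They are eccentric: both are clamped together, 8 mm off this upright axis in any direction, not reported: to be seen or felt.
- latch_face (a point): Middle of the latch post's top front edge, facing the robot, 150 mm up: bay x = +7.5, y = -165 mm; the post is 45 mm wide. The hung leaf rests on both shoulders, underside 12 mm above the plank, and swings freely: shut with its x axis about along the bay's +y, its side lying against this face; wide open with its x axis along the bay's +x.
- reel: Bystander: spinning reel, silver, about 60 mm across and 100 mm tall, standing on its spool inside the bay; origin under its centre
- lure_a: Bystander: paddle-tail lure, dark hard silicone, 95 mm long and 22 mm tall; origin under its middle, x along it
- lure_b: Bystander: ribbed grub lure, grey hard silicone, 115 mm long and 20 mm tall; origin under its middle, x along it
- lure_c: Bystander: flat two-tailed lure, dark hard silicone, 90 mm long, lying in the tackle tray; origin under its middle
- float: Bystander: cork float, upright, 44 mm across and 98 mm tall; origin under its centre
- jar: Bystander: lidded glass bait jar, 70 mm across and 90 mm tall; origin under its centre

How it is judged:
By the outcome, as a careful person would: the job done as asked, in the order asked, and still so for the second after the job is handed in, with the robot touching nothing.
It also fails if it takes over 72 s, if anything falls off the work surface, if the arm or the gripper's body presses on something with over 40 N, if the wrist force passes 120 N, or if a joint passes its speed limit or range.

ROBOT

A 7-joint arm with a two-finger parallel gripper is mounted at the origin on the work surface. World frame = base frame: x ahead of the robot, y to its left, z up, the work surface at z = 0. Lengths are in m, angles in rad, forces in N, time in s.
With the tool pointing down it reaches from about 0.4 to 0.9 m from the base axis. Payload 5.6 kg.
Tool frame: the origin (TCP) lies midway between the tips of the shut fingers; the grasp point (between the pads) lies 19 mm behind it; z points along the fingers, y is the line along which they close (so a half turn about z gives the same grasp; the last joint's range is limited). The gripper opens to 92 mm and grips with 3 to 60 N. Pads are 20 mm wide; open, the fingers measure 128 mm over their backs; the gripper's body (75 mm by 189 mm) begins 69 mm behind the grasp point.
Start: joints at [1.219, 0.468, -0.012, 1.603, 0.006, 1.071, -0.056], TCP at [0.198, -0.619, 0.215] pointing down, gripper open.
Joint ranges: [-2.53, 2.53], [-0.31, 2.02], [-1.57, 1.55], [0.28, 2.44], [-1.29, 4.43], [0.15, 1.84], [-2.92, 2.92]. Speed limits (rad/s): [2.57, 2.57, 3.14, 3.14, 3.14, 3.14, 3.14].

INTERFACE

Orientations are given as a 3x3 rotation matrix whose columns are the frame's x, y, z axes.
In Python, from station import env, effector, solver, viewer, workorder, search_frame, tip_of gives the robot as it stands. Calls block until the motion is done:
- env.reach(position, orientation): joint-space move of the TCP to a pose.
- env.movel(position, frame=None, rate=0.15): straight line of the TCP; frame=None keeps the orientation; rate is the mean speed in m/s.
- env.goto_joints(angles): joint-space move.
- effector.release() and effector.grasp(squeeze=None): open the fingers fully, or close them until they stop; squeeze is the grip in N (None keeps the last).
- env.pause(seconds).
- solver.inverse_kinematics(position, orientation): joint angles nearest the present ones, or None.
- env.sense(): the state.
- viewer.read_camera(name): name is "scene" or "top" or "wrist"; returns (picture, depth): 384x512x3 uint8, red, green, blue; 384x512 float32, m along the optical axis (not along the pixel's ray), 0 where there is no reading.
- viewer.camera_info(name): a dict with "intrinsics" (3x3 intrinsics, pixels), "eye" and "rotation" of the camera in the world; the wrist camera has in their place "T_tool_cam" (4x4, takes a point from camera to tool coordinates, whose origin is the TCP and whose axes are the flange's). Camera axes: x right, y up, looking along -z (the intrinsics and any distortion apply to the point x, -y, -z); pixel columns grow to the right and rows downward; lengths in m; the calibration is good to about 2 mm. A picture is of the moment at which its call begins: read the wrist's pose just before it. camera_info takes no time and is no camera call.
A pose or a line that the arm cannot do raises env.PlanningError and nothing moves.
- workorder.finish_job(): hands the job in; it is judged then, once.
Trained networks look in the newest picture that a camera, given by its name, has taken for a name from the list of things; names that differ only in an ending like _2 or _b are one class to them, and where a whole thing is asked for, a point or a joint stands for the part that bears it (a point fixed in the world has none). Each returns a list of dicts, best first, with "score" (0 to 1); they miss things now and then, are a little off and sometimes report something else, mostly with a low value. They report only what shows in the picture. A call takes as long as a camera call.
- search_frame(camera, name): "at" ([x, y, z] in m, in world coordinates, good to about 4 mm: the middle of the surface that is visible of it).
- tip_of(camera, name): "at" ([x, y, z] in m, in world coordinates, good to about 4 mm: a listed point, or the origin of a listed thing).
The state is a dict: "t": time; "joint_positions": joint angles; "joint_velocities": joint speeds; "tau": joint torques, N m; "ee_pos": TCP position; "tcp_rot": TCP orientation; "wrist_force": force on the tool from outside, world axes, zero at the start; "moment": the same for the moment, N m; "gripper_width": finger opening in m; "grasp_force": force on a finger pad.
Only numpy, scipy, OpenCV 4.12 (cv2) and the standard library are available. Lean on these libraries where they do the work, as an engineer would, in place of code of your own. Each camera call takes 0.05 s, during which the arm holds its last target. There are 200 camera calls.

## Working session

There is one attempt and no reset: what is moved stays moved. The work goes in short steps, each a Python script; the robot and the scene stay as the last script left them, time stands still between calls to the robot, and variables do not carry over. Pictures are saved under pics/ and viewed, at most 10 in all, crops included, and the job is handed in when it is done.

```bash
ls; mkdir -p pics; cat > h.py <<'E'
import numpy as np, cv2
from station import env, effector, solver, viewer, workorder, search_frame, tip_of
def shot(cam,name=None):
    s=env.sense(); im,d=viewer.read_camera(cam)
    if name: cv2.imwrite(f'pics/{name}.png',im[:,:,::-1])
    return s,im,d
def cloud(cam,s,d):
    c=viewer.camera_info(cam); K=np.array(c['intrinsics'])
    v,u=np.mgrid[:d.shape[0],:d.shape[1]]
    p=np.stack([(u-K[0,2])/K[0,0]*d,-(v-K[1,2])/K[1,1]*d,-d],-1)
    if 'eye' in c: R,t=np.array(c['rotation']),np.array(c['eye'])
    else:
        T=np.array(c['T_tool_cam']);R0=np.array(s['tcp_rot'])
        R=R0@T[:3,:3]; t=R0@T[:3,3]+np.array(s['ee_pos'])
    return p@R.T+t
E
python3 - <<'E'
from h import *
np.set_printoptions(precision=4,suppress=True)
for c in ['scene','top']:
    s,im,d=shot(c,c); i=viewer.camera_info(c); print(c,{k:(np.round(v,3).tolist() if not isinstance(v,str) else v) for k,v in i.items()})
    np.save(f'{c}.npy',cloud(c,s,d))
    for n in ['gate_center','gate_eye','gate','rack','bay','hinge_mid','latch_face','reel','float','jar','lure_a']:
        print(n,[(np.round(r['at'],4).tolist(),round(r['score'],2)) for r in tip_of(c,n)[:3]])
print(env.sense()); print({k:np.round(v,3).tolist() for k,v in viewer.camera_info('wrist').items()})
E
```

```text
pics
scene {'intrinsics': [[413.465, 0.0, 251.535], [0.0, 413.465, 193.28], [0.0, 0.0, 1.0]], 'eye': [1.026, 0.898, 0.762], 'rotation': [[-0.892, -0.221, 0.395], [0.452, -0.482, 0.751], [0.024, 0.848, 0.53]]}
gate_center [([0.5073, -0.275, 0.0741], 0.81)]
gate_eye [([0.5828, -0.2719, 0.0381], 0.62), ([0.3773, 0.4281, -0.0005], 0.36)]
gate [([0.5061, -0.2775, 0.0097], 0.58)]
rack [([0.5107, -0.2745, 0.0016], 0.72), ([0.3621, -0.0564, -0.0001], 0.19)]
bay [([0.6145, 0.2157, 0.0027], 0.92)]
hinge_mid [([0.6155, 0.2183, 0.0434], 0.63)]
latch_face [([0.6293, 0.0529, 0.1532], 0.82)]
reel [([0.7178, 0.1301, 0.0015], 0.79), ([0.6841, -0.2128, -0.0025], 0.6)]
float [([0.6834, -0.211, -0.0037], 0.58)]
jar [([0.6487, 0.402, 0.0071], 0.86)]
lure_a [([0.3789, 0.4259, -0.0004], 0.67), ([0.362, -0.0589, 0.0041], 0.57), ([0.6284, -0.4184, 0.0042], 0.43)]
top {'intrinsics': [[436.325, 0.0, 258.334], [0.0, 436.325, 190.058], [0.0, 0.0, 1.0]], 'eye': [0.308, 0.011, 1.419], 'rotation': [[0.022, 0.985, -0.171], [-1.0, 0.02, -0.012], [-0.008, 0.171, 0.985]]}
gate_center [([0.5146, -0.2792, 0.0734], 0.8), 
[... 772 characters left out ...]
_velocities': array([ 0.0015,  0.0013, -0.0008,  0.0005,  0.0004,  0.0005, -0.0001]), 'tau': array([  0.0001, -52.0426,  -0.0123, -24.4048,  -0.0567,   0.0115,
         0.    ]), 'ee_pos': array([ 0.1975, -0.6193,  0.2146]), 'tcp_rot': array([[ 0.9527,  0.3039, -0.    ],
       [ 0.3039, -0.9527, -0.0001],
       [-0.    ,  0.0001, -1.    ]]), 'wrist_force': array([ 0.1498, -0.794 ,  0.4311]), 'moment': array([-0.0194, -0.0232,  0.0223]), 'grasp_force': 0.0, 'gripper_width': 0.09220630454808526}
{'intrinsics': [[264.656, 0.0, 253.874], [0.0, 264.656, 194.199], [0.0, 0.0, 1.0]], 'T_tool_cam': [[0.0, 0.96, 0.28, 0.079], [1.0, 0.0, -0.0, 0.0], [-0.0, 0.28, -0.96, -0.168], [0.0, 0.0, 0.0, 1.0]]}
```

```bash
python3 - <<'E'
import cv2,numpy as np
a=cv2.imread('pics/scene.png');b=cv2.imread('pics/top.png')
cv2.imwrite('pics/both.png',cv2.resize(np.vstack([a,b]),(512,768))[:0] if 0 else cv2.resize(np.hstack([a,b]),(800,300)))
P=np.load('top.npy');print(P[150:160:5,200:300:50])
E
```

```text
[[[ 6.86591096e-01  2.26592343e-01  1.93940595e-03]
  [ 6.91269479e-01  5.90702884e-02 -2.94579680e-03]]

 [[ 6.69779508e-01  2.26073861e-01  2.20475792e-04]
  [ 6.34096846e-01  5.34780099e-02  1.52015630e-01]]]
```

View pics/scene.png

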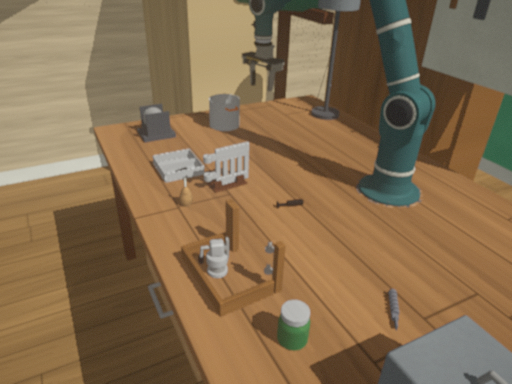

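View pics/top.png

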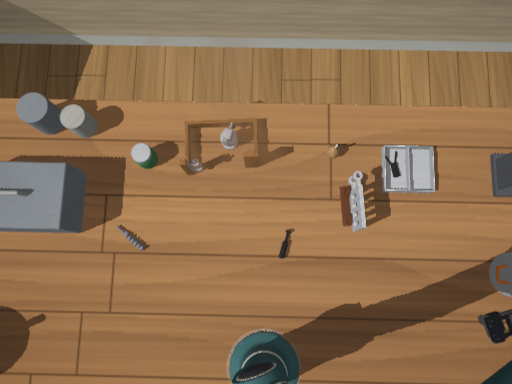

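The scene picture shows the gate in its rack near pixel (228,168), and the bay with posts at (232,225) and (278,265). In the top picture the leaf runs level, with its eyes at (355,178), and the hinge pins are near (195,165). Next I'll look with the wrist camera.

```bash
cat >> h.py <<'E'
np.set_printoptions(precision=4,suppress=True)
def down(yaw):
    c,s=np.cos(yaw),np.sin(yaw)
    return np.array([[c,s,0],[s,-c,0],[0,0,-1.]])
def tips(cam,names):
    for n in names: print(n,[(np.round(r['at'],4).tolist(),round(r['score'],2)) for r in tip_of(cam,n)[:2]])
E
python3 - <<'E'
from h import *
env.reach([0.49,-0.277,0.25],down(0.03))
s,im,d=shot('wrist','w1'); np.savez('w1',P=cloud('wrist',s,d),im=im)
tips('wrist',['gate_center','gate_eye','gate'])
env.reach([0.54,0.215,0.25],down(0.03))
env.movel([0.54,0.215,0.18],rate=0.2)
s,im,d=shot('wrist','w2'); np.savez('w2',P=cloud('wrist',s,d),im=im)
tips('wrist',['hinge_mid','bay','latch_face'])
print(env.sense()['t'],s['ee_pos'])
a=cv2.imread('pics/w1.png');b=cv2.imread('pics/w2.png')
cv2.imwrite('pics/w12.png',cv2.resize(np.vstack([a[:,:],b]),(800*512//768*1,800*1)) if 0 else cv2.resize(np.hstack([a[:,100:400],b[:,100:400]]),(800,512)))
E
```

```text
gate_center []
gate_eye [([0.5841, -0.268, 0.0409], 0.65)]
gate [([0.5068, -0.2765, 0.0101], 0.7)]
hinge_mid []
bay [([0.6106, 0.2205, 0.0015], 0.73)]
latch_face [([0.6275, 0.0555, 0.152], 0.79)]
5.5583 [0.5405 0.2146 0.1804]
```

View pics/w12.png

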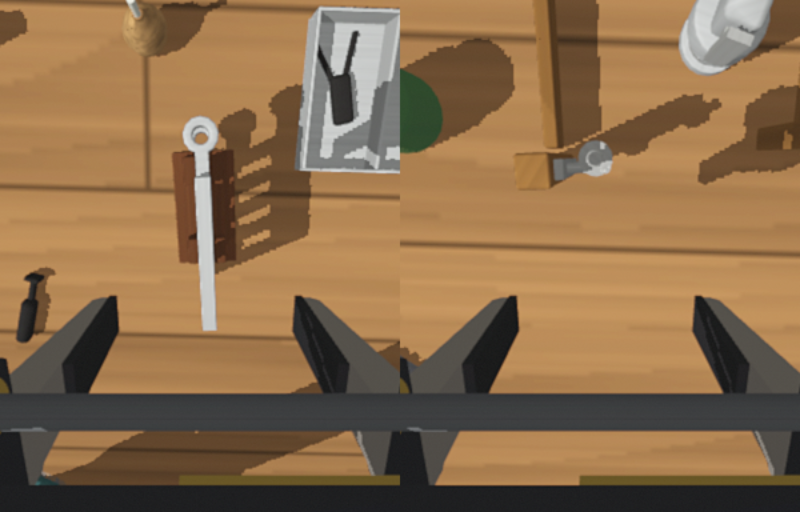

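The left half (w1) shows the leaf from above, with its eye ring at (200,135) and its rail running down to (208,328). In the right half (w2) the hinge post is at (533,171) and the pin and shoulder are at (597,158), so the pins sit mostly ahead of the arm and on its right side. Next I'll fit both from the depth data.

```bash
python3 - <<'E'
from h import *
w=np.load('w1.npz');P=w['P'];x,y,z=P[...,0],P[...,1],P[...,2]
near=(abs(y+.275)<.05)&(x>.40)&(x<.63)
m=near&(z>.136)&(z<.156); q=P[m]
print('rail',len(q),np.median(q[:,2]))
r=cv2.minAreaRect((q[:,:2]*1000).astype(np.float32));print(r, q[:,0].min(),q[:,0].max())
c=np.polyfit(q[:,0],q[:,1],1);print('yaw',np.arctan(c[0]),'y at .5',np.polyval(c,.5), 'mean',q.mean(0))
m=near&(z>.12)&(z<.137)&(x>.56)
q=P[m];print('eye',len(q),np.median(q[:,2]),cv2.minEnclosingCircle((q[:,:2]*1000).astype(np.float32)),q.min(0),q.max(0))
q1=q[q[:,0]>.57]
print(cv2.fitEllipse((q1[:,:2]*1000).astype(np.float32)))
w=np.load('w2.npz');P=w['P'];im=w['im'];x,y,z=P[...,0],P[...,1],P[...,2]
near=(abs(y-.22)<.08)&(x>.57)&(x<.68)
for n,a,b in [('post',.143,.158),('pin',.125,.143),('sh',.10,.124)]:
    q=P[near&(z>a)&(z<b)]; print(n,len(q),q.min(0),q.max(0),np.median(q,0))
    if len(q)>5: print(cv2.minAreaRect((q[:,:2]*1000).astype(np.float32)),cv2.minEnclosingCircle((q[:,:2]*1000).astype(np.float32)))
# rows/cols of pin area
sub=np.s_[100:140,215:262]
print(np.round(z[sub][::2,::2]*1000).astype(int))
big=cv2.resize(im[95:150,175:265,::-1],None,fx=8,fy=8,interpolation=cv2.INTER_CUBIC);cv2.imwrite('pics/pin.png',big)
E
```

```text
rail 1275 0.1441945356841835
((489.2591247558594, -278.6099853515625), (128.69189453125, 11.980677604675293), 4.259598731994629) 0.4254743306717411 0.5533977061509449
yaw 0.07364703073263407 y at .5 -0.277845990085659 mean [ 0.4939 -0.2783  0.1442]
eye 552 0.12898413419124755 ((579.2489624023438, -273.10235595703125), 19.125762939453125) [ 0.5605 -0.2844  0.12  ] [ 0.5981 -0.2583  0.1312]
((584.2337036132812, -271.5853271484375), (22.578731536865234, 23.36485481262207), 102.8451156616211)
post 751 [0.6004 0.2468 0.143 ] [0.6211 0.2676 0.1504] [0.611  0.2568 0.148 ]
((610.7616577148438, 257.3191833496094), (19.939706802368164, 20.265832901000977), 3.5241987705230713) ((610.7415161132812, 257.1497802734375), 13.002431869506836)
pin 222 [0.6021 0.2189 0.1252] [0.6228 0.2499 0.1428] [0.6134 0.2447 0.133 ]
((613.7113037109375, 233.54171752929688), (19.1887264251709, 30.498205184936523), 7.78434419631958) ((613.544921875, 234.7583770751953), 16.989566802978516)
sh 649 [0.6021 0.2131 0.101 ] [0.6288 0.2489 0.1238] [0.6165 0.2261 0.1131]
((616.6598510742188, 231.33041381835938), (21.52640724
[... 1429 characters left out ...]
33 132 134 123 112 113 113 113 112 113 114 112 114 114 114 114 113
  113 113 112 113  -2  -3]
 [132 133 133 133 125 112 113 112 113 112 113 114 114 113 113 112 112 114
  113 113 113  -2  -2   0]
 [133 133 133 133 126 111 109  72  -2  -3  -2  -2  -1 114 114 113 114 114
  113  -1  -2  -2  -2  -4]
 [133 134 134 133 126 110  93  -3  -2   0  -1  -2   0  -2  -2  -2  -1  -1
   -3  -2  -1  -2  -2  -3]
 [134 133 349 134 127  -2  -2  -2  -2  -2  -2  -2  -1  -2  -1  -2  -1  -2
   -1  -2  -3  -2  -3   0]
 [135 123 109  -2  -3  -3  -1   0  -1  -1  -2  -3  -3  -2  -3  -2  -2  -1
   -1  -2  -2  -1  -2  -2]
 [135 121  -3  -2  -1  -1  -2  -3  -2  -2  -2  -3  -2  -1  -2  -3  -3  -2
   -3  -2  -3  -2  -2  -1]]
```

View pics/pin.png

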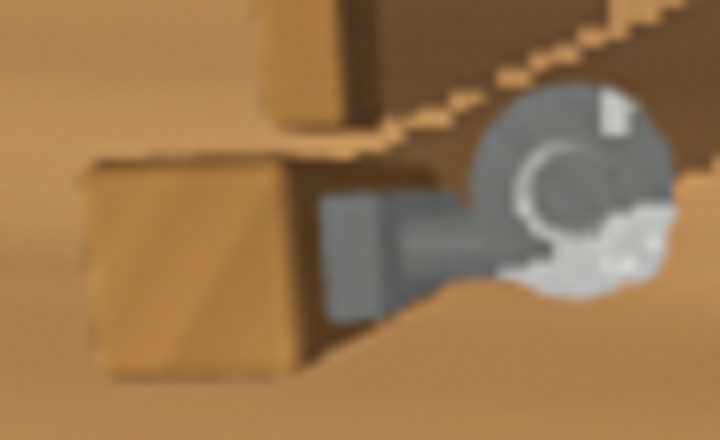

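In the crop the pin's top ring is at about (568,190), concentric with its shoulder disc, which spans x 470–675. I'll fit the shoulder and ring circles, then grasp the gate.

```bash
python3 - <<'E'
from h import *
from scipy.optimize import least_squares
w=np.load('w2.npz');P=w['P'];x,y,z=P[...,0],P[...,1],P[...,2]
m=np.zeros(z.shape,bool);m[100:140,232:262]=True
ring=P[m&(z>.128)&(z<.138)]
print(len(ring));vu=np.argwhere(m&(z>.128)&(z<.138));print(vu.min(0),vu.max(0))
f=lambda q:least_squares(lambda p:np.hypot(q[:,0]-p[0],q[:,1]-p[1])-p[2],[*q[:,:2].mean(0),.005],loss='soft_l1',f_scale=.0005)
r=f(ring);print('ring',r.x*1000,np.abs(r.fun).max()*1000,ring[:,:2].mean(0))
sh=m&(z>.108)&(z<.138)
q=P[sh&(z<.118)]
h=cv2.convexHull((q[q[:,1]<.228][:,:2]*1000).astype(np.float32))[:,0]/1000
h=h[h[:,1]<.2275]
r=f(h);print('shoulder',r.x*1000,np.abs(r.fun).max()*1000)
o=np.array([.6132,.2174]);print('from axis',(r.x[:2]-o)*1000)
E
```

```text
44
[113 239] [125 251]
ring [618.3264 223.507    4.4421] 0.6073106804891965 [0.6185 0.2237]
shoulder [618.3713 223.5443  10.7187] 1.0777588442397803
from axis [5.1713 6.1443]
```

```bash
python3 - <<'E'
from h import *
yaw=.074;c=np.array([.5097,-.2771]);ux=np.array([np.cos(yaw),np.sin(yaw)])
g=c+ux*(0.0)
effector.release()
try:
    env.movel([.54,.2,.28],rate=.3)
    env.reach([*g,.25],down(yaw))
    # grasp point at centre+45 mm -> z .121 ; TCP 19 mm lower
    env.movel([*g,.104],down(yaw),rate=.12)
    print(env.sense()['wrist_force'],env.sense()['ee_pos'])
    effector.grasp(40); s=env.sense(); print(s['gripper_width'],s['grasp_force'],s['wrist_force'],s['moment'],s['ee_pos'])
    env.movel([*g,.16],down(yaw),rate=.08)
    s=env.sense(); print(s['t'],s['gripper_width'],s['wrist_force'],s['moment'],s['ee_pos'])
except env.PlanningError as e: print('PE',e)
E
```

```text
[-0.0795  0.0256 -0.328 ] [ 0.5103 -0.2773  0.1048]
0.011811385674249344 40.000001192092896 [-0.1396  0.2016  0.1132] [-0.009  -0.0465 -0.027 ] [ 0.5097 -0.2771  0.104 ]
11.4083 0.011465673545743448 [ 0.0079  0.4612 -2.926 ] [ 0.021  -0.0024  0.0429] [ 0.5093 -0.277   0.1597]
```

The pin is 8.0 mm off the axis, which matches the eccentricity in the task. The lower eye has to slide in under the upper shoulder, so I'll check that gap, then carry the leaf in front of the bay and measure the eye in the hand.

```bash
python3 - <<'E'
from h import *
from scipy.optimize import least_squares
P=np.load('scene.npy');q=P.reshape(-1,3)
k=(np.hypot(q[:,0]-.618,q[:,1]-.2235)<.017)&(q[:,2]>.02)
print('z near pins',np.sort((q[k,2]*1000).astype(int)))
k=(abs(q[:,0]-.615)<.015)&(abs(q[:,1]-.241)<.006)&(q[:,2]>.02)
print('z brackets',np.sort((q[k,2]*1000).astype(int)))
yaw=.05; tgt=np.array([.61835-.075*np.cos(yaw),.2235-.075*np.sin(yaw)])
p=tgt-[.10,0.005]
env.movel([.5,-.277,.20],down(.074),rate=.15)
env.movel([*p,.20],down(yaw),rate=.25)
env.movel([*p,.15],down(yaw),rate=.15)
env.pause(.3)
s,im,d=shot('wrist','w3');P=cloud('wrist',s,d);np.savez('w3',P=P,im=im)
print(s['t'],s['ee_pos'],np.arctan2(s['tcp_rot'][1,0],s['tcp_rot'][0,0]),s['gripper_width'],s['wrist_force'])
loc=(P-s['ee_pos'])@s['tcp_rot']   # tool coords: x fwd, y right, z down
x,y,z=loc[...,0],loc[...,1],-loc[...,2]
m=(abs(y)<.03)&(x>.045)&(x<.1)&(z>.015)&(z<.035);e=loc[m]
print('eye z',np.median(-e[:,2]),len(e))
e1=e[e[:,0]>.064]
print('ell',cv2.fitEllipse((e1[:,:2]*1000).astype(np.float32))[:2], 'ext',e.min(0),e.max(0))
h=cv2.convexHull((e[:,:2]*1000).astype(np.float32))[:,0]/1000;h=h[h[:,0]>.068]
r=least_squares(lambda p:np.hypot(h[:,0]-p[0],h[:,1]-p[1])-p[2],[.075,0,.014],loss='soft_l1',f_scale=.0005);print('circ',r.x*1000)
m=(abs(y)<.03)&(x>-.02)&(x<.05)&(z>.033)&(z<.055);e=loc[m];print('rail',len(e),np.median(-e[:,2]) if len(e) else 0, np.polyfit(e[:,0],e[:,1],1) if len(e)>5 else 0)
E
```

```text
z near pins [ 35  36  36  37  37  38  38  39  40  40  40  42  42  42  42  42  42  43
  43  43  43  43  43  43  43  43  43  44  44  44  44  45  45  45  45  45
  45  45  45  45  46  46  46  46  47  47  47  47  49  49  49  51  51  52
  52  52  53  54  55  56  58  59  59  60  62  62  65 105 106 107 107 108
 108 109 109 109 109 110 110 110 110 111 111 112 112 112 112 112 112 113
 113 113 113 113 113 113 113 113 113 113 113 113 114 114 114 114 114 114
 114 114 114 114 115 115 115 115 115 116 116 117 119 119 119 119 120 120
 121 122 123 124 124 126 127 127 128 129 131 131 131 132 134 134 134 135]
z brackets [ 42  42  43  45  52  55  57  61  63 100 101 105 110 111 112 113]
14.75 [0.4439 0.2149 0.1508] 0.04989888112317996 0.01183284977785628 [-0.7474 -0.3492 -3.3019]
eye z 0.02503171223207265 2233
ell ((75.74637603759766, -0.009476255625486374), (21.61493682861328, 22.96475601196289)) ext [ 0.045  -0.0136 -0.0278] [ 0.0889  0.0136 -0.0153]
circ [75.1674  0.0075 13.7504]
rail 3715 0.04032674676819286 [ 0.0005 -0.    ]
```

View pics/w3.png

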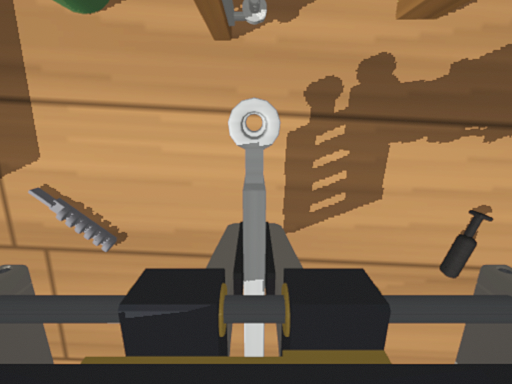

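The picture shows the leaf straight in the grip, with its eye at (254,123) and the pin ahead at (255,10). The fit puts the eye at tool x = 75.2 mm, y = 0. I'll slide it in and lower it in steps while watching the force.

```bash
python3 - <<'E'
from h import *
yaw=.05; ex=.0752; tgt=np.array([.61835-ex*np.cos(yaw),.2235-ex*np.sin(yaw)])
env.movel([*(tgt-[.10,.0]),.137],down(yaw),rate=.1)
env.movel([*tgt,.137],down(yaw),rate=.07)
env.pause(.3)
s0,im,d=shot('wrist','w4');P=cloud('wrist',s0,d);np.savez('w4',P=P,im=im)
f0=s0['wrist_force'];print(s0['t'],s0['ee_pos'],tgt,f0)
for z in np.arange(.133,.1105,-.003):
    env.movel([*tgt,z],down(yaw),rate=.03)
    s=env.sense();df=s['wrist_force']-f0;print(round(z,4),s['ee_pos'],df,s['moment'],round(s['t'],2))
    if np.linalg.norm(df)>6: break
cv2.imwrite('pics/w4c.png',cv2.resize(im[80:180,200:310,::-1],None,fx=5,fy=5,interpolation=cv2.INTER_CUBIC))
E
```

```text
16.9667 [0.5432 0.2197 0.1371] [0.5432 0.2197] [ 0.6125 -0.4468 -3.0839]
0.133 [0.543  0.2197 0.1326] [-0.8916  0.5525  0.8178] [ 0.0447 -0.0298 -0.0113] 17.3
0.13 [0.5431 0.2196 0.1297] [ 0.4778 -0.0762  0.2337] [ 0.0406 -0.046   0.031 ] 17.55
0.127 [0.5431 0.2197 0.1268] [-0.8876  0.6437  0.1448] [0.075  0.0013 0.0159] 17.8
0.124 [0.5431 0.2197 0.1237] [-0.8036 -0.5481  1.8122] [ 0.0211  0.0489 -0.0142] 18.05
0.121 [0.5431 0.2196 0.1208] [-0.2494  0.4532 -0.0977] [ 0.0751  0.028  -0.0313] 18.3
0.118 [0.5431 0.2197 0.1177] [-0.6133  1.334   0.267 ] [-0.0009 -0.0379  0.0114] 18.55
0.115 [0.5431 0.2196 0.1148] [-1.6351  0.7723 -0.2747] [ 0.0144 -0.0444 -0.0383] 18.8
0.112 [0.5431 0.2197 0.1118] [-0.361  -0.3824 -0.4815] [-0.0414  0.0001  0.0054] 19.05
```

View pics/w4c.png

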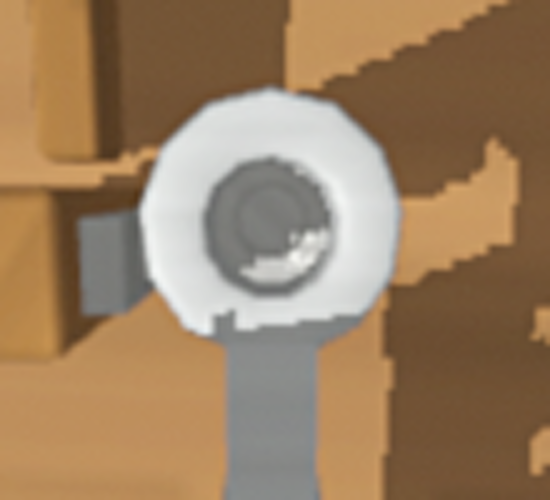

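Through the bore (270,220) the pin shows centred in the eye, and the leaf has come down 25 mm with no contact. I'll lower it to light contact, let go, back off and look.

```bash
python3 - <<'E'
from h import *
yaw=.05; ex=.0752; tgt=np.array([.61835-ex*np.cos(yaw),.2235-ex*np.sin(yaw)])
f0=env.sense()['wrist_force']
for z in np.arange(.111,.1065,-.0005):
    env.movel([*tgt,z],down(yaw),rate=.02)
    s=env.sense();df=s['wrist_force']-f0;print(round(z,4),s['ee_pos'],df)
    if df[2]>3.5 or np.linalg.norm(df)>6: break
effector.release(); env.pause(.2)
env.movel([*tgt,.2],down(yaw),rate=.15)
s=env.sense();print(s['t'],s['wrist_force'])
env.movel([tgt[0]-.0,tgt[1],.24],down(yaw),rate=.15)
s,im,d=shot('wrist','w5');P=cloud('wrist',s,d)
x,y,z=P[...,0],P[...,1],P[...,2]
near=(abs(y-.21)<.06)&(x>.42)&(x<.66)
q=P[near&(z>.142)&(z<.157)&(y<.24)];print('rail z',np.median(q[:,2]),cv2.minAreaRect((q[:,:2]*1000).astype(np.float32)))
q=P[near&(z>.128)&(z<.1415)&(abs(y-.2235)<.018)&(x>.59)];print('eye z',np.median(q[:,2]),len(q),q.min(0),q.max(0))
s,im,d=shot('scene','s5');cv2.imwrite('pics/s5c.png',cv2.resize(im[180:320,180:330,::-1],None,fx=4,fy=4,interpolation=cv2.INTER_CUBIC))
# IK check for the sweep
for a in np.linspace(.0,1.62,5):
    R=down(a);p=np.array([.6184,.2235])+np.array([[np.cos(a),-np.sin(a)],[np.sin(a),np.cos(a)]])@[-.11,.035]
    print(round(a,2),p,solver.inverse_kinematics([*p,.115],R))
E
```

```text
0.111 [0.5432 0.2197 0.111 ] [-0.5131  0.4536  0.4144]
0.1105 [0.5432 0.2197 0.1105] [-0.8611  0.7119  0.8859]
0.11 [0.5432 0.2198 0.11  ] [0.1864 0.6149 1.2393]
0.1095 [0.5433 0.2198 0.1099] [-2.1768  0.4569  4.6249]
22.2333 [-0.7459 -0.096  -0.3241]
rail z 0.1456553507085494 ((522.8257446289062, 218.70050048828125), (122.71891021728516, 11.623783111572266), 2.4975883960723877)
eye z 0.13516204995693187 617 [0.59   0.2098 0.1291] [0.629  0.2368 0.138 ]
0.0 [0.5084 0.2585] [-0.1454  0.5167 -0.494   1.8561  0.3179  0.8473 -2.3686]
0.4 [0.5035 0.2123] [-0.0164  0.4958 -0.5603  1.9104  0.3489  0.8325 -1.9265]
0.81 [0.5172 0.168 ] [ 0.1126  0.5068 -0.6174  1.9141  0.3867  0.8407 -1.469 ]
1.22 [0.5473 0.1326] [ 0.2325  0.5589 -0.689   1.8646  0.4527  0.8798 -1.0334]
1.62 [0.5889 0.1119] [ 0.3068  0.6389 -0.7535  1.7726  0.5281  0.9435 -0.6194]
```

View pics/s5c.png

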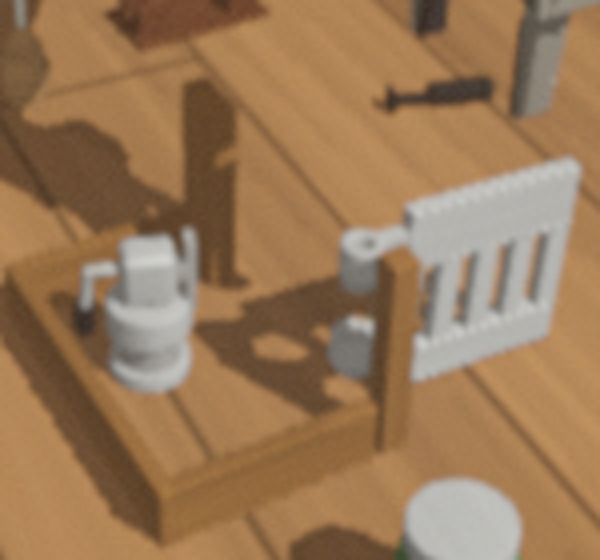

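The gate hangs upright and open: its upper eye at (360,250) and lower eye at (350,345) are both down on their shoulders, and the contact height matched the seated height. Now I'll swing it shut with closed fingers.

```bash
python3 - <<'E'
from h import *
pin=np.array([.6184,.2235])
def pose(a,n,r=.11):
    c,s=np.cos(a),np.sin(a);return pin+np.array([[c,-s],[s,c]])@[-r,n]
effector.grasp(10)
env.movel([*pose(0.05,.06),.2],down(0.05),rate=.2)
env.movel([*pose(0.05,.06),.118],down(0.05),rate=.15)
f0=env.sense()['wrist_force'];print(env.sense()['t'],f0,env.sense()['gripper_width'])
env.movel([*pose(0.05,.03),.118],down(0.05),rate=.08)
A=list(np.arange(.15,1.36,.1))+list(np.arange(1.38,1.72,.02))
for a in A:
    env.movel([*pose(a,.024),.118],down(a),rate=.06 if a<1.36 else .03)
    s=env.sense();df=s['wrist_force']-f0
    if a>1.3 or np.linalg.norm(df)>3: print(round(a,2),df,s['moment'],round(s['t'],2))
    if df@[np.sin(a),-np.cos(a),0]<-5 : break
s,im,d=shot('top');P=cloud('top',s,d)
cv2.imwrite('pics/t6.png',cv2.resize(im[90:230,150:310,::-1],None,fx=4,fy=4))
E
```

```text
25.3417 [-0.1049 -0.2918  0.248 ] 0.00043858066066564116
1.35 [0.5067 1.2522 0.1897] [-0.0053  0.0053 -0.0092] 30.4
1.38 [0.4868 0.5665 0.1828] [-0.0178 -0.0173  0.0023] 30.67
1.4 [ 0.5814  0.3811 -0.3217] [-0.0671 -0.041   0.0438] 30.92
1.42 [ 0.2063 -0.2408  0.4911] [-0.0657 -0.0024 -0.0396] 31.17
1.44 [-0.0543  0.236   0.2563] [-0.0932 -0.0721  0.0044] 31.42
1.46 [ 0.4464 -0.3874 -0.118 ] [-0.1116 -0.0254  0.0187] 31.67
1.48 [-0.2939  0.8445  0.0952] [-0.0161 -0.0241 -0.0136] 31.92
1.5 [ 0.0019  0.1053 -0.5144] [-0.0305 -0.0798 -0.0118] 32.17
1.52 [-0.3415  0.8928 -0.3488] [-0.1257  0.0295 -0.0107] 32.42
1.54 [-0.3615  0.1876 -0.5667] [-0.0707 -0.0466 -0.0217] 32.67
1.56 [0.4182 0.3199 0.1161] [-0.0844 -0.0336  0.0513] 32.92
1.58 [-0.1352  0.4366 -0.7479] [ 0.0075 -0.0597  0.0486] 33.17
1.6 [-0.74    0.0164 -0.2093] [-0.0093 -0.0792  0.0095] 33.42
1.62 [ 0.4858  0.6632 -0.2347] [-0.0569 -0.0484  0.0177] 33.67
1.64 [-2.9849  1.0387  1.5928] [-0.0621  0.6208 -0.0469] 33.92
1.66 [-10.4738  -1.5321   6.3307] [-0.3297  1.9648 -0.0431] 34.17
```

View pics/t6.png

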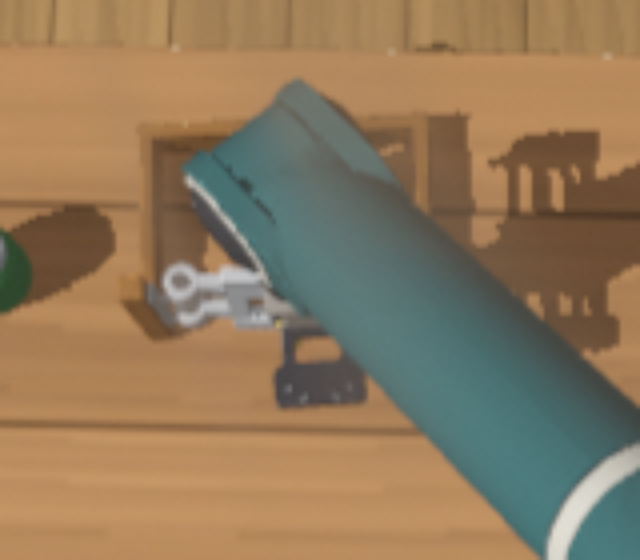

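The picture shows the eyes at (180,280) and (190,310), an offset that matches the camera's perspective, and the leaf running along the gate line. The push met about 10 N of resistance, which I take to be the latch post. I'll back off and inspect.

```bash
python3 - <<'E'
from h import *
pin=np.array([.6184,.2235])
def pose(a,n,r=.11):
    c,s=np.cos(a),np.sin(a);return pin+np.array([[c,-s],[s,c]])@[-r,n]
env.movel([*pose(1.62,.03),.118],down(1.66),rate=.03)
env.movel([*pose(1.62,.09),.118],down(1.66),rate=.12)
env.movel([*pose(1.62,.12),.25],down(1.66),rate=.2)
env.reach([.45,-.10,.30],down(.3)); env.pause(.5)
s,im,d=shot('top');P=cloud('top',s,d);np.save('t7.npy',P);a=im[100:230,170:300]
tips('top',['gate_center','gate_eye','latch_face','reel','jar','float'])
x,y,z=P[...,0],P[...,1],P[...,2]
q=P[(z>.142)&(z<.156)&(x>.585)&(x<.628)&(y>.04)&(y<.2)];print(len(q),np.median(q[:,2]),cv2.minAreaRect((q[:,:2]*1000).astype(np.float32)))
s,im,d=shot('scene');b=im[170:330,170:330]
tips('scene',['gate_center','gate_eye','latch_face','reel','jar','float'])
cv2.imwrite('pics/v7.png',np.hstack([cv2.resize(k,(390,390),interpolation=cv2.INTER_CUBIC) for k in (a,b)])[:,:,::-1])
print(env.sense()['t'],s['ee_pos'])
E
```

```text
gate_center [([0.6122, 0.1478, 0.0788], 0.91), ([0.6266, 0.0498, 0.1522], 0.45)]
gate_eye [([0.6172, 0.2221, 0.0428], 0.96)]
latch_face [([0.6279, 0.0499, 0.1499], 0.93)]
reel [([0.723, 0.1309, -0.0001], 0.59)]
jar [([0.6502, 0.4033, -0.0019], 0.59)]
float [([0.6857, -0.2125, 0.0044], 0.52)]
165 0.14688614283478918 ((603.091552734375, 124.26171875), (127.42869567871094, 13.064369201660156), 81.91322326660156)
gate_center [([0.6064, 0.1514, 0.0761], 0.68)]
gate_eye [([0.6179, 0.2252, 0.0449], 0.65)]
latch_face [([0.6337, 0.0573, 0.1517], 0.89), ([0.6138, 0.2148, 0.0059], 0.34)]
reel [([0.7166, 0.1283, 0.0056], 0.72)]
jar [([0.653, 0.401, 0.0063], 0.83)]
float [([0.6838, -0.2127, -0.0026], 0.55)]
38.275 [ 0.45   -0.1001  0.3   ]
```

View pics/v7.png

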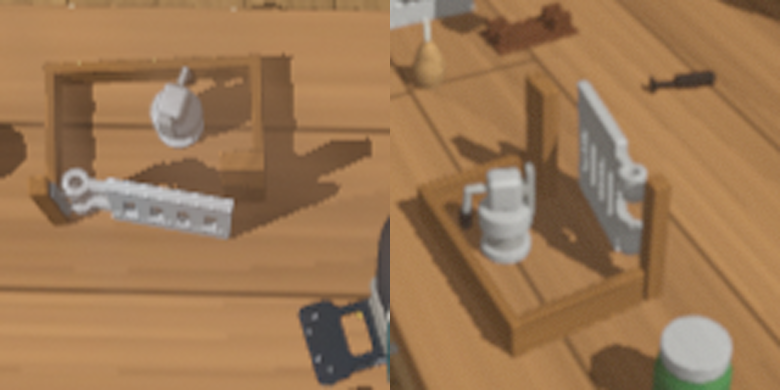

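The left half shows the leaf, with its eye at (75,183) and free end at (232,218), standing about 8–10° short of the latch post at (240,160). It rebounded from the pressed contact. I'll push it shut again more gently, let it settle and retreat very slowly.

```bash
cat > push.py <<'E'
from h import *
pin=np.array([.6184,.2235])
def pose(a,n,r=.13):
    c,s=np.cos(a),np.sin(a);return pin+np.array([[c,-s],[s,c]])@[-r,n]
ps=1.60; R=down(ps); nrm=np.array([np.sin(ps),-np.cos(ps)])
def go(n,rate): env.movel([*pose(ps,n),.118],R,rate=rate)
env.reach([*pose(ps,.12),.25],R); env.movel([*pose(ps,.10),.118],R,rate=.2); 
go(.055,.1); env.pause(.2)
f0=np.mean([env.sense()['wrist_force'] for _ in range(3)],0)
n=.055
while n>.012:
    n-=.002 if n>.03 else .0005
    go(n,.03); s=env.sense(); f=(s['wrist_force']-f0)[:2]@nrm
    if n<.027: print(round(n,4),round(f,2),end=' | ')
    if f<-2.0:
        env.pause(.15); f=(env.sense()['wrist_force']-f0)[:2]@nrm; print('again',round(f,2))
        if f<-1.5: break
env.pause(.5)
for k in range(8): n+=.0005; go(n,.005); env.pause(.1)
go(n+.01,.01); go(n+.06,.05); env.movel([*pose(ps,.12),.25],R,rate=.2)
env.reach([.45,-.10,.30],down(.3)); env.pause(.3)
s,im,d=shot('top','t8');P=cloud('top',s,d)
x,y,z=P[...,0],P[...,1],P[...,2]
q=P[(z>.140)&(z<.156)&(x>.585)&(x<.628)&(y>.078)&(y<.2)];print(len(q),cv2.minAreaRect((q[:,:2]*1000).astype(np.float32)))
tips('top',['gate_center','gate_eye'])
s,im2,d=shot('scene')
cv2.imwrite('pics/v8.png',np.hstack([cv2.resize(k,(390,390),interpolation=cv2.INTER_CUBIC) for k in (im[100:230,170:300],im2[170:330,170:330])])[:,:,::-1])
print(env.sense()['t'])
E
python3 push.py
```

```text
0.027 0.24 | 0.0265 -0.08 | 0.026 -0.85 | 0.0255 0.16 | 0.025 -0.47 | 0.0245 0.11 | 0.024 0.11 | 0.0235 0.29 | 0.023 -0.59 | 0.0225 0.04 | 0.022 -0.48 | 0.0215 -0.21 | 0.021 -1.0 | 0.0205 -0.37 | 0.02 -2.05 | again -0.57
0.0195 -4.06 | again -4.84
155 ((614.6962890625, 133.75721740722656), (108.62168884277344, 12.96760082244873), 87.78577423095703)
gate_center [([0.6211, 0.149, 0.0757], 0.87)]
gate_eye [([0.6158, 0.2246, 0.0431], 0.57), ([0.3822, 0.4289, 0.0056], 0.35)]
56.775
```

View pics/v8.png

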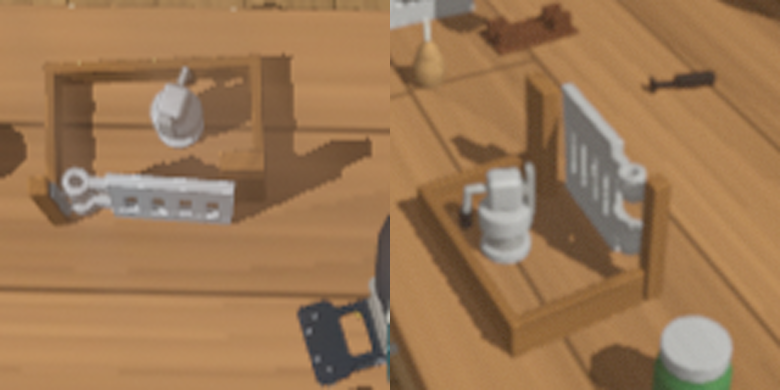

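The left half shows the leaf end at (235,183), nearly at the post. I'll measure the remaining gap to the latch face in the same camera.

```bash
python3 - <<'E'
from h import *
s,im,d=shot('top');P=cloud('top',s,d);x,y,z=P[...,0],P[...,1],P[...,2]
m=(z>.135)&(z<.165)&(x>.58)&(x<.68)&(y>.02)&(y<.25)
q=P[m]
for a in np.arange(.028,.215,.004):
    k=q[(q[:,1]>=a)&(q[:,1]<a+.004)]
    if len(k): print(round(a+.002,3),len(k),np.round(np.sort(k[:,0])*1000).astype(int).tolist())
cv2.imwrite('pics/t9.png',cv2.resize(im[140:175,190:275,::-1],None,fx=9,fy=9,interpolation=cv2.INTER_CUBIC))
print(solver.inverse_kinematics([.46,.10,.2],down(1.6)), s['joint_positions'])
E
```

```text
0.034 15 [630, 631, 631, 632, 636, 636, 638, 639, 641, 642, 644, 645, 648, 648, 650]
0.038 7 [632, 632, 634, 638, 642, 644, 647]
0.042 7 [630, 632, 637, 639, 641, 644, 647]
0.046 14 [630, 631, 632, 633, 634, 635, 638, 639, 641, 641, 644, 644, 648, 648]
0.05 7 [630, 634, 635, 639, 641, 644, 648]
0.054 7 [629, 632, 634, 638, 641, 643, 648]
0.058 15 [617, 630, 630, 632, 633, 634, 635, 637, 638, 641, 642, 643, 645, 645, 647]
0.062 13 [607, 610, 611, 615, 617, 627, 630, 631, 633, 637, 641, 644, 648]
0.066 14 [607, 608, 608, 610, 611, 615, 618, 629, 631, 635, 638, 642, 644, 649]
0.07 22 [607, 607, 608, 611, 614, 615, 617, 618, 629, 629, 632, 632, 634, 635, 637, 638, 641, 642, 643, 644, 647, 647]
0.074 11 [607, 612, 615, 617, 630, 631, 633, 639, 641, 643, 646]
0.078 6 [607, 608, 610, 612, 614, 617]
0.082 6 [608, 611, 614, 616, 617, 617]
0.086 4 [608, 611, 614, 617]
0.09 5 [608, 609, 611, 614, 617]
0.094 8 [608, 609, 610, 613, 615, 617, 617, 619]
0.098 5 [608, 611, 613, 616, 619]
0.102 5 [607, 611, 613, 616, 619]
0.106 10 [609, 609, 610, 611, 613, 614, 616, 616, 619, 620]
0.11 4 [610, 614, 6
[... 379 characters left out ...]
3, 614, 618, 620]
0.154 10 [611, 611, 612, 613, 615, 616, 618, 618, 621, 622]
0.158 5 [610, 611, 615, 619, 621]
0.162 8 [611, 611, 612, 614, 614, 617, 618, 620]
0.166 7 [610, 611, 611, 613, 617, 620, 620]
0.17 5 [610, 611, 614, 618, 620]
0.174 6 [611, 613, 614, 617, 617, 620]
0.178 7 [610, 611, 612, 614, 616, 621, 621]
0.182 6 [611, 612, 613, 615, 619, 622]
0.186 6 [612, 613, 613, 617, 621, 623]
0.19 3 [612, 613, 617]
0.194 4 [613, 616, 619, 620]
0.198 2 [613, 620]
0.202 3 [613, 616, 620]
0.206 5 [612, 616, 619, 622, 623]
0.21 5 [610, 613, 616, 622, 625]
0.214 3 [607, 610, 612]
[ 0.6028  0.3767 -1.0527  1.9939  0.392   0.9909 -0.6117] [ 0.9498  0.1405 -0.863   1.8984  0.1164  1.1542 -1.2255]
```

View pics/t9.png

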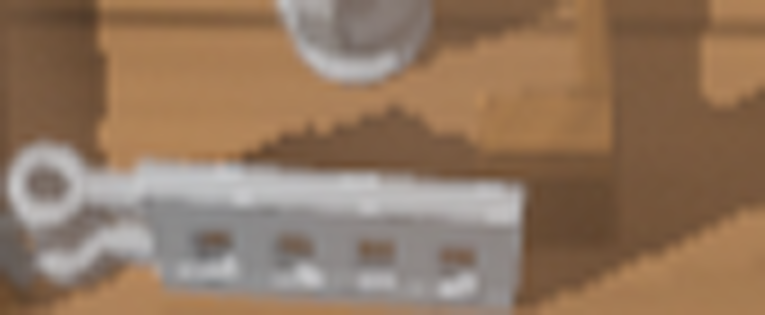

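The leaf's back face is at x≈618.5 and the latch front at x≈628.5, so a 10 mm gap is left. The rebound grows with the push force (10 N gave 10°, 5 N gave 4°). Contact was at n≈20.0 mm, so this time I'll stop right at that position with no preload.

```bash
python3 - <<'E'
from h import *
pin=np.array([.6184,.2235]); ps=1.60; R=down(ps); nrm=np.array([np.sin(ps),-np.cos(ps)])
def pose(n,r=.13):
    c,s=np.cos(ps),np.sin(ps);return pin+np.array([[c,-s],[s,c]])@[-r,n]
def go(n,rate): env.movel([*pose(n),.118],R,rate=rate)
T=lambda:round(env.sense()['t'],2)
def fn():
    v=[]
    for _ in range(3): v.append(env.sense()['wrist_force'][:2]@nrm); env.pause(.03)
    return np.mean(v)
print(T()); env.reach([*pose(.09),.22],R); env.movel([*pose(.07),.118],R,rate=.2); go(.045,.08); print(T())
f0=fn(); go(.025,.03); go(.0207,.01)
for n in (.0204,.0202,.0200):
    go(n,.01); f=fn()-f0; e=env.sense()['ee_pos'];print(n,round(f,2),(e[:2]-pose(n))@nrm*1000)
    if f<-.8: break
env.pause(.2); print(T())
go(n+.0015,.004); go(n+.006,.01); go(n+.045,.08); print(T())
env.movel([*pose(.09),.22],R,rate=.25); env.reach([.45,-.10,.30],down(.3))
s,im,d=shot('top','t10');P=cloud('top',s,d);x,y,z=P[...,0],P[...,1],P[...,2]
m=(z>.135)&(z<.165)&(x>.58)&(x<.68)
for a in (.064,.07,.08,.1,.15,.18):
    k=P[m&(abs(y-a)<.003)];print(a,np.round(np.sort(k[:,0])*1000).astype(int).tolist())
print(T())
E
```

```text
56.83
58.85
0.0204 -1.06 -0.02344781894638658
60.9
62.66
0.064 [610, 612, 612, 614, 615, 617, 619, 620, 621, 630, 630, 631, 632, 633, 635, 637, 637, 641, 641, 645, 647, 647]
0.07 [610, 611, 612, 614, 615, 617, 618, 620, 628, 629, 632, 632, 634, 635, 639, 639, 641, 641, 643, 643, 647, 648]
0.08 [610, 611, 611, 614, 615, 616, 618, 621, 621]
0.1 [610, 610, 614, 614, 617, 617, 620, 620, 623]
0.15 [611, 611, 612, 613, 614, 615, 617, 618, 620, 620]
0.18 [612, 613, 613, 614, 615, 616, 619, 620, 623, 624]
64.17
```

The leaf is now nearly closed, with a gap of about 5–7 mm. About 7 s remain. A plane fit from the scene camera, which takes 0.05 s, will give the leaf angle so I can plan one last gentle push.

```bash
cat >> h.py <<'E'
def leafang():
    s,im,d=shot('scene');P=cloud('scene',s,d);x,y,z=P[...,0],P[...,1],P[...,2]
    m=(x>.600)&(x<.6345)&(y>.085)&(y<.178)&(z>.112)&(z<.143)
    q=P[m]; c=np.median(q,0)
    A=np.c_[q[:,1]-.13,q[:,2]-.13,np.ones(len(q))]; w=np.ones(len(q),bool)
    for _ in range(4):
        k=np.linalg.lstsq(A[w],q[w,0],rcond=None)[0]; w=abs(A@k-q[:,0])<.004
    return len(q),w.sum(),90-np.degrees(np.arctan(k[0])),k[2],k[1],P
E
python3 - <<'E'
from h import *
r=leafang();print('n,inl,angle,x at y=.13,tilt',r[:5]);P=r[5];x,y,z=P[...,0],P[...,1],P[...,2]
# latch post side (+y face), heights above the wall
q=P[(y>.066)&(y<.09)&(x>.615)&(x<.66)&(z>.06)&(z<.145)]
print('post side face x',len(q),np.percentile(q[:,0],[0,2,5,10,50,90,98,100]),'y',np.median(q[:,1]))
q=P[(abs(y-.257)<.02)&(abs(x-.611)<.02)&(z>.06)&(z<.155)];print('hinge post x',np.percentile(q[:,0],[1,50,99]))
print(env.sense()['t'])
np.save('s10.npy',P)
E
```

```text
n,inl,angle,x at y=.13,tilt (154, np.int64(154), np.float64(88.88121646711946), np.float64(0.6241140841990894), np.float64(0.01470265850860375))
post side face x 301 [0.6153 0.6158 0.6181 0.6207 0.6381 0.6499 0.651  0.6517] y 0.07577870384858187
hinge post x [0.6021 0.6171 0.6231]
64.2167
```

```bash
python3 - <<'E'
from h import *
pin=np.array([.6184,.2235]); ps=1.60; R=down(ps); nrm=np.array([np.sin(ps),-np.cos(ps)])
def pose(n,r=.13):
    c,s=np.cos(ps),np.sin(ps);return pin+np.array([[c,-s],[s,c]])@[-r,n]
def go(n,rate): env.movel([*pose(n),.118],R,rate=rate)
T=lambda:round(env.sense()['t'],2)
env.reach([*pose(.085),.21],R); env.movel([*pose(.045),.118],R,rate=.25)
f0=env.sense()['wrist_force'][:2]@nrm; print(T())
go(.023,.035); n=.0207; go(n,.02)
log=[]
while True:
    r=leafang(); f=env.sense()['wrist_force'][:2]@nrm-f0; log.append((n,round(r[2],2),round(r[3],4),round(f,2),T()))
    if r[2]>91.3 or f<-7 or T()>68.6: break
    n-=.001; go(n,.02)
go(n+.0004,.004); env.pause(.15)
go(n+.035,.06); r=leafang(); print(log); print('after',r[:5],T())
env.movel([*pose(.07),.16],R,rate=.3)
r=leafang(); print('after',r[:5],T())
E
```

```text
65.67
[(0.0207, np.float64(91.34), np.float64(0.6279), np.float64(-0.59), 66.77)]
after (149, np.int64(149), np.float64(89.06744295417826), np.float64(0.6242345654712237), np.float64(0.02860071440047729)) 67.94
after (154, np.int64(154), np.float64(89.22149453152704), np.float64(0.6242482111933786), np.float64(0.00811098221058193)) 68.29
```

At contact the leaf is shut (91.3°), but it follows the finger when the finger backs off. I'll close it once more and withdraw the fingers straight up, so they hold the leaf in place until they are clear, and then hand in.

```bash
python3 - <<'E'
from h import *
pin=np.array([.6184,.2235]); ps=1.60; R=down(ps)
def pose(n,r=.13):
    c,s=np.cos(ps),np.sin(ps);return pin+np.array([[c,-s],[s,c]])@[-r,n]
T=lambda:round(env.sense()['t'],2)
env.movel([*pose(.032),.118],R,rate=.25); env.movel([*pose(.0207),.118],R,rate=.025); env.pause(.1)
t=T(); env.movel([*pose(.0207),.175],R,rate=.12)
r=leafang(); print(t,'after',r[:5],T(),env.sense()['wrist_force'])
print(workorder.finish_job())
E
```

```text
69.37 after (151, np.int64(151), np.float64(90.00240732033545), np.float64(0.6256345791532347), np.float64(0.03284121436688647)) 70.04 [0.247  0.5262 0.5249]
the job is handed in; nothing more can be done
None
```

The gate is hung with both eyes down on their pins and I let go of it, but it may not count as shut. It was handed in at about 70 s, at a measured 90.0° where contact with the latch post is about 91.5°. That leaves its free end an estimated 4 mm short of the post, because it drifted back slightly each time the fingers left it. The reel, jar and float measured where they started, but I didn't check the lures afterwards, and I viewed 11 pictures, one over the limit of 10.

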